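# Tip a slide case onto the copy stand

## Robot

A 7-joint arm with a two-finger parallel gripper is mounted at the origin on the work surface. World frame = base frame: x ahead of the robot, y to its left, z up, the work surface at z = 0. Lengths are in m, angles in rad, forces in N, time in s.
With the tool pointing down it reaches from about 0.4 to 0.85 m from the base axis. Payload 6.9 kg.
Tool frame: the origin (TCP) lies midway between the tips of the shut fingers; the grasp point (between the pads) lies 19 mm behind it (bot.hold_point_z is the distance from the TCP to the grasp point, in m); z points along the fingers, y is the line along which they close (so a half turn about z gives the same grasp; the last joint's range is limited). The gripper opens to 85 mm and grips with 20 to 120 N. Pads are 22 mm wide; open, the fingers measure 114 mm over their backs; the gripper's body (76 mm by 85 mm) begins 54 mm behind the grasp point. The pads swing forward as they close: fully open they stand 13 mm farther back than shut.
Start: joints at [-1.244, 0.507, -0.238, 1.5, 0.126, 1.149, -0.155], TCP at [0.138, 0.61, 0.231] pointing down, gripper open.
Joint ranges: [-3.08, 3.08], [-0.24, 2.05], [-1.43, 1.35], [0, 2.5], [-1.52, 4.66], [0.17, 1.96], [-2.89, 2.89]. Speed limits (rad/s): [2.39, 2.39, 3.14, 3.14, 3.14, 3.14, 3.14].

## Interface

Orientations are given as a unit quaternion [x, y, z, w].
In Python, from plant import bot, optics gives the robot as it stands.
- The arm moves only by the shell command python3 -m pendant 'ROWS'. ROWS is JSON, a list of rows, each a list of 3 entries, a list of its own where there are three numbers: the shift along the tool's x, y, z in units of 400 mm (1.0 is 400 mm), then the turn, a rotation vector about the tool's x, y, z in units of 2 rad (1.0 is 2 rad), then the gripper's target within -1 to 1 (fully open at 1, half-way at 0, shut at -1). In form: [[[dx, dy, dz], [wx, wy, wz], gripper], ...]. A call has 1 to 8 rows; each row is the pose to reach, as a shift and turn from the pose commanded when the call began, along the tool's axes at that moment; what a row does not reach only later rows make up. A row lasts 1/12 s, in which the tool goes at most 41.7 mm and 7.16 degrees, less where a joint would pass 70% of its speed; a pose out of reach is approached as far as the arm can. A call with a number of a shift or a turn outside -1 to 1 is refused whole. A call with a gripper value outside its range is refused whole. The fingers move at their own pace and stop on an object; the grip force is fixed at half the most. Time passes only in rows, so rows that repeat a pose let the fingers close. It gives the time, the measured TCP pose, the force, the opening and the grip force at its end, in the units of the state.
- bot.get_obs(): the state, without advancing time (a new reading comes with each control period).
- optics.camera(name): name is "scene" or "top" or "wrist"; returns a dict with "color" (480x640x3 uint8, blue, green, red), "camera_matrix" (3x3 intrinsics, pixels), "rvec" (rotation vector, rad) and "tvec" (3), from world to camera coordinates, as OpenCV has them. Camera axes: x right, y down, z forward; pixel columns grow to the right and rows downward; lengths in m; the calibration is good to about 2 mm. The wrist camera is an equidistant fisheye: a pixel r from the principal point sees the ray r / f radians off the axis. A picture is of the moment at which its call begins. There is no depth.
- bot.hand_in(): hands the job in; it is judged then, once.
Trained networks look in a picture, given as the dict that the camera call returned (one of the last four; its "shot" number tells which), for a name from the list of things; names that differ only in an ending like _2 or _b are one class to them, and where a whole thing is asked for, a point or a joint stands for the part that bears it (a point fixed in the world has none). Each returns a list of dicts, best first, with "score" (0 to 1); they miss things now and then, are a little off and sometimes report something else, mostly with a low value. They report only what shows in the picture. A call takes as long as a camera call. They do not tell look-alikes from the thing itself.
- optics.search_frame(label, picture): "position" ([x, y, z] in m, in world coordinates, good to about 4 mm: the middle of the surface that is visible of it).
- optics.spot_point(label, picture): "position" ([x, y, z] in m, in world coordinates, good to about 4 mm: a listed point, or the origin of a listed thing).
The state is a dict: "clock": time; "joint_pos": joint angles; "dq": joint speeds; "joint_efforts": joint torques, N m; "eef_pos": TCP position; "tool_rot": TCP orientation; "wrist_force": force on the tool from outside, world axes, zero at the start; "ft_torque": the same for the moment, N m; "grip_width": opening from 0.0 (shut) to 1.0 (fully open); "finger_force": force on a finger pad.
Only numpy, scipy, OpenCV 4.12 (cv2) and the standard library are available. Lean on these libraries where they do the work, as an engineer would, in place of code of your own. Each camera call takes 0.05 s, during which the arm holds its last target. There are 200 camera calls.

## Task

Get the grey slide case with the orange-banded label ready to be photographed, without lifting it: slide it, still standing, up square against the front edge of the copy-stand board, then ease it over that edge so that it lies flat on the board with its label up. Then slide it home into the corner, flush against both the back rail and the side rail, and leave everything else where it is.

Things in the scene. Friction and masses are not known exactly. Their poses are not given: they have to be found in the camera images.
- slide_case: Grey rigid slide case, 0.45-0.75 kg, 95 (x) x 150 (y) x 130 mm (z), too wide to grip. Stands at the start; origin: centre of its underside then, z up. Lid face with the orange-banded label at x = -47.5 mm, facing away from the board; +x points roughly at the board's front edge. Lying as wanted: x points down, z to the back rail. Friction 0.45 to 0.6: pushed above 75 mm while free it may tip early.
- case_mid (a point): Centre of the slide case (axes as slide_case), 65 mm above its origin along z. Home in the corner it lies at x -40, y +10, z 59.5 mm in the frame of copy_board. Pushed near its top against the front edge the case tips with 2 to 5 N and, about 50 degrees over, falls onto the board by itself, then lying some 12 to 30 mm out over the front edge.
- copy_board: Copy-stand base fixed to the desk: grey board 300 (x) x 340 (y) x 12 mm, origin centre of underside, z up, x from front to back. Front edge (aluminium, upright) at x -150 mm. Back rail along y: face at x +25, y -181 to +109. Side rail along x -60 to +25: face at y +85. Rails 25 mm above the board. Column 34 mm square, 550 high, at x +118, y 0, foot 50 x 90, camera above 390 mm turned to the back.
- front_edge (a point): Point on the top of the board's front edge (x = -150, y = -40, z = 12 mm in copy_board), about in front of where the case should be tipped over; axes as copy_board.
- corner (a point): The inner corner of back rail and side rail, on the board's top surface (x = +25, y = +85, z = 12 mm in copy_board); axes as copy_board.
- loupe: Bystander: black viewing loupe, 50 mm across, 52 mm high, standing on the board behind the back rail. Origin: centre of its underside.
- glue: Bystander: orange glue bottle with red round cap, 60 mm across, 140 mm high, standing on the desk. Origin: centre of its underside.
- tape: Bystander: yellow and black tape measure, 68 by 40 by 64 mm, on the desk. Origin: centre of its underside.
- slide_box: Bystander: small blue slide box with white lid, 60 by 105 by 58 mm, on the desk. Origin: centre of its underside.
Things that resemble listed ones, but are neither listed nor needed, are in the scene too. Of the things that look like the slide_case, take the one that is farthest to the robot's left at the start.

How it is judged:
On the way, in this order (a step that is already met when the one before it is completed fails the run):
1. the case stands upright and square against the board's front edge (x of case_mid in the frame of copy_board between -0.2035 and -0.19 m and angle between slide_case's own z axis and vertical below 0.1 rad and angle between the x axis of slide_case and the x axis of copy_board, either way round below 0.08 rad), for 0.1 s.
2. the case has been tipped over the edge and lies on the board with its label up (angle between slide_case's own x axis and vertical above 3.07 rad and z of case_mid in the frame of copy_board between 0.056 and 0.063 m), for 0.1 s.
At the end, for the whole second after the job is handed in: The slide case lies flat on the board (within 3 degrees), label up, within 3.5 mm of the back rail and of the side rail and square to them within 2 degrees, at rest and released; nothing else has been moved (angle between slide_case's own x axis and vertical above 3.09 rad and angle between the z axis of slide_case and the x axis of copy_board, either way round below 0.035 rad and x of case_mid in the frame of copy_board between -0.0435 and -0.037 m and y of case_mid in the frame of copy_board between 0.0065 and 0.013 m and z of case_mid in the frame of copy_board between 0.056 and 0.063 m and linear speed of slide_case below 0.01 m/s); the robot touches nothing.
It fails at once if the case is lifted clear or tossed (its centre rises more than 115 mm above the desk) (height (world z) of case_mid above 0.115 m).
It fails at once if the case is thrown over hard (faster than 0.8 m/s) (linear speed of slide_case above 0.8 m/s).
It fails at once if the case is tipped sideways onto a wrong face (angle between slide_case's own y axis and vertical below 1.2 rad or angle between slide_case's own y axis and vertical above 1.94 rad).
It fails at once if the loupe, glue bottle, tape measure or slide box is moved by more than 15 mm (distance of any of loupe, glue, tape, slide_box from where it was at the start of the episode above 0.015 m).
It also fails if it takes over 72 s, if anything falls off the work surface, if the arm or the gripper's body presses on something with over 40 N, if the wrist force passes 120 N, or if a joint passes its speed limit or range.

## Working session

There is one attempt and no reset: what is moved stays moved. The work goes in short steps, Python scripts to look and compute and a shell command to move; the robot and the scene stay as the last step left them, time stands still between calls to the robot, and variables do not carry over. Pictures are saved under pics/ and viewed, at most 11 in all, crops included, and the job is handed in when it is done.

```bash
mkdir -p pics; ls
python3 - <<'E'
from plant import bot, optics
import cv2,numpy as np
o=bot.get_obs();print({k:np.round(v,3) for k,v in o.items()})
for n in("scene","top"):
    p=optics.camera(n);cv2.imwrite(f"pics/{n}1.png",p["color"])
    print(n,np.round(p["camera_matrix"],1).tolist(),np.round(p["rvec"],3),np.round(p["tvec"],3))
    for l in("slide_case","case_mid","copy_board","front_edge","corner","loupe","glue","tape","slide_box"):
        r=optics.spot_point(l,p)
        print(l,[(round(float(d["score"]),2),np.round(d["position"],3).tolist()) for d in r[:4]])
E
```

```text
pics
{'clock': np.float64(0.0), 'joint_pos': array([-1.244,  0.508, -0.238,  1.501,  0.126,  1.149, -0.155]), 'dq': array([-0.001,  0.   ,  0.   , -0.   ,  0.   ,  0.   ,  0.001]), 'joint_efforts': array([-1.0000e-03, -6.2058e+01, -2.1870e+00, -2.4966e+01,  1.2000e-02,
        1.2000e-02,  0.0000e+00]), 'eef_pos': array([0.137, 0.609, 0.23 ]), 'tool_rot': array([ 0.111,  0.994, -0.001, -0.   ]), 'wrist_force': array([-0.567, -0.036,  0.113]), 'ft_torque': array([ 0.036, -0.003, -0.007]), 'finger_force': np.float64(0.0), 'grip_width': np.float64(1.0)}
scene [[454.4, 0.0, 317.8], [0.0, 454.4, 237.6], [0.0, 0.0, 1.0]] [ 1.865  1.477 -0.655] [-0.198 -0.27   1.44 ]
slide_case [(0.74, [0.48, 0.073, -0.0]), (0.59, [0.252, -0.234, -0.0])]
case_mid [(0.93, [0.253, -0.23, 0.07]), (0.88, [0.478, 0.07, 0.069])]
copy_board [(0.7, [0.581, -0.213, -0.001])]
front_edge [(0.71, [0.51, -0.074, 0.01]), (0.61, [0.679, 0.383, -0.001])]
corner [(0.64, [0.669, -0.212, 0.015])]
loupe [(0.68, [0.508, -0.331, 0.012])]
glue [(0.75, [0.764, 0.114, -0.001])]
tape [(0.85, [0.447, 0.463, -0.002])]
slide_box [(0.73, [0.68, 0.383, -0.001])]
top [[547.5, 0.0, 323.5], [0.0, 547.5, 245.5], [0.0, 0.0, 1.0]] [ 2.191 -2.187  0.065] [0.099 0.528 1.291]
slide_case [(0.79, [0.255, -0.232, 0.0])]
case_mid []
copy_board [(0.96, [0.583, -0.208, 0.002])]
front_edge [(0.81, [0.503, -0.073, 0.011])]
corner [(0.65, [0.669, -0.212, 0.014])]
loupe [(0.73, [0.504, -0.334, 0.015])]
glue [(0.87, [0.767, 0.107, -0.001])]
tape [(0.69, [0.446, 0.461, 0.003])]
slide_box [(0.62, [0.474, 0.072, -0.002]), (0.55, [0.679, 0.376, 0.0]), (0.5, [0.502, -0.07, 0.009])]
```

View pics/scene1.png

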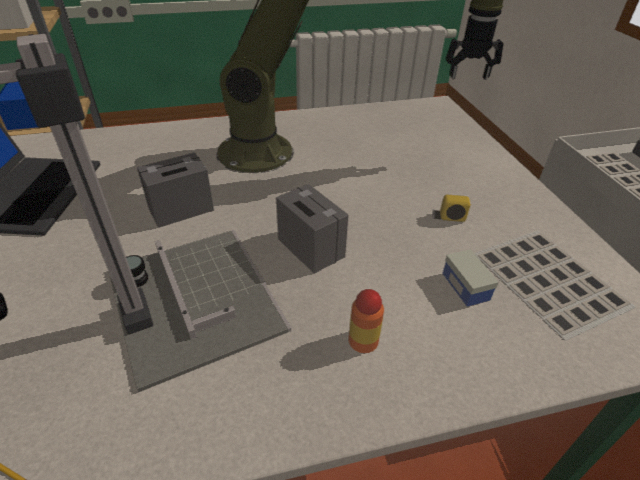

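View pics/top1.png

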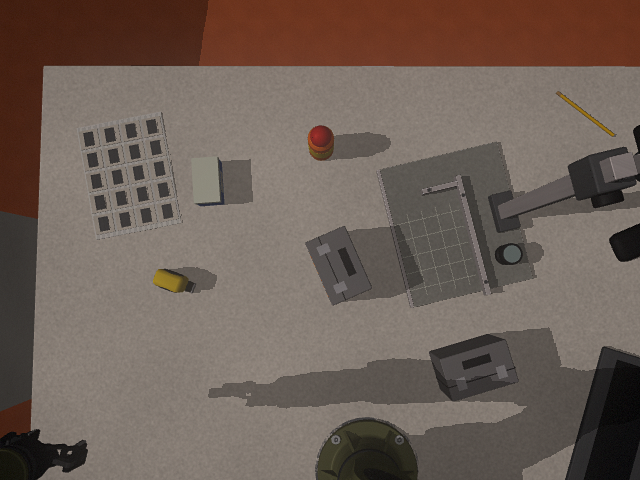

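Candidates for the slide case: A at top (338,265) / scene (312,228), and B at top (473,367) / scene (176,188). A is farthest to the robot's left (+y), so I choose A. Next, a close crop to check it and to measure the corners.

Run:
```python
from plant import bot, optics
import cv2,numpy as np
i=cv2.imread("pics/top1.png")[130:320,290:550]
cv2.imwrite("pics/topcrop.png",cv2.resize(i,None,fx=3,fy=3,interpolation=cv2.INTER_CUBIC))
p=optics.camera("wrist");cv2.imwrite("pics/w1.png",p["color"]);print(p["camera_matrix"])
```

```text
[[371.64829954   0.         317.76807763]
 [  0.         371.64829954 235.65858683]
 [  0.           0.           1.        ]]
```

View pics/topcrop.png

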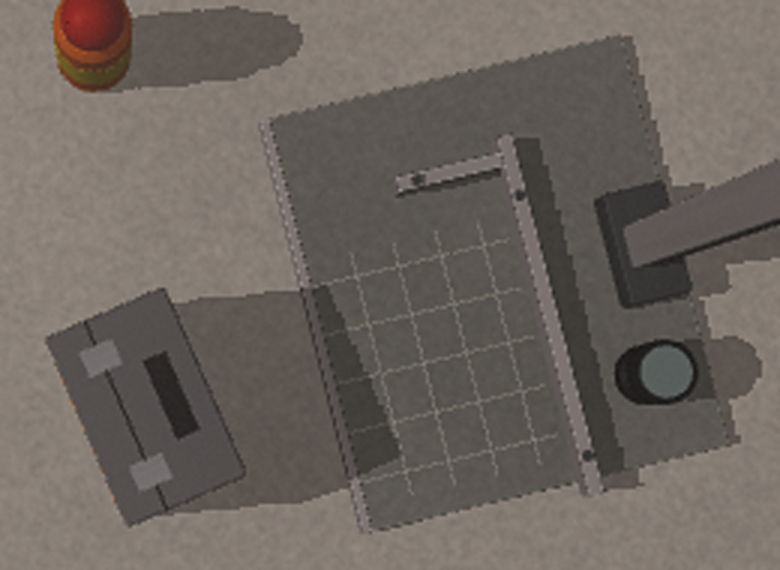

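View pics/w1.png

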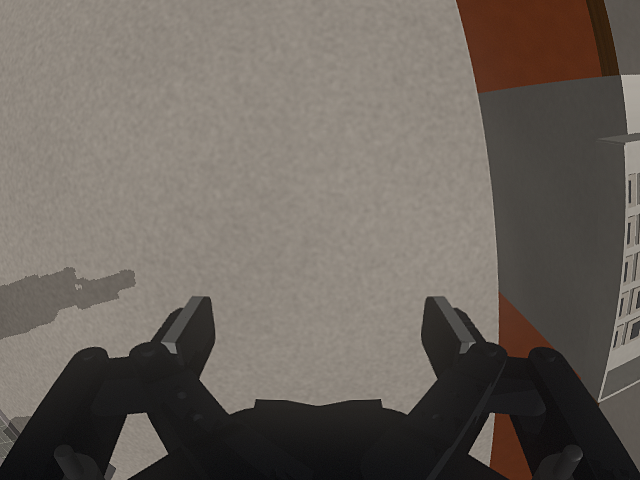

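The crop shows case A's top corners at (46,340), (163,289), (244,474) and (128,525), with an orange trace along its left lid edge, so the label faces away from the board. The board corners are (265,123), (632,38), (738,440) and (365,531). The wrist picture shows only desk.

```bash
cat > h.py <<'E'
import numpy as np,cv2
from scipy.spatial.transform import Rotation as R
def ray(p,uv,z):
    K=np.array(p["camera_matrix"]);r=cv2.Rodrigues(np.array(p["rvec"],float))[0];t=np.array(p["tvec"],float)
    c=-r.T@t.ravel();out=[]
    for u,v in uv:
        d=r.T@np.linalg.inv(K)@[u,v,1];out.append(c+d*(z-c[2])/d[2])
    return np.array(out)
def fit(local,world):
    a=local-local.mean(0);b=world-world.mean(0)
    th=np.arctan2((a[:,0]*b[:,1]-a[:,1]*b[:,0]).sum(),(a*b).sum())
    M=np.array([[np.cos(th),-np.sin(th)],[np.sin(th),np.cos(th)]]);o=world.mean(0)-M@local.mean(0)
    return th,o,np.linalg.norm(local@M.T+o-world,axis=1)
def m2(th): return np.array([[np.cos(th),-np.sin(th)],[np.sin(th),np.cos(th)]])
E
python3 - <<'E'
from h import *
from plant import bot,optics
p=optics.camera("top")
cr=lambda a:[((x+.5)/3-.5+290,(y+.5)/3-.5+130) for x,y in a]
w=ray(p,cr([(265,121),(632,37),(738,441),(365,532)]),.012)[:,:2]
thb,ob,e=fit(np.array([(-.15,.17),(.15,.17),(.15,-.17),(-.15,-.17)]),w);print("board",np.degrees(thb),ob,e)
r=ray(p,cr([(400,184),(507,142),(588,492)]),.037)[:,:2]; print("rails in board",(r-ob)@m2(thb))
w=ray(p,cr([(46,340),(163,289),(244,474),(128,525)]),.13)[:,:2]
thc,oc,e=fit(np.array([(-.0475,.075),(.0475,.075),(.0475,-.075),(-.0475,-.075)]),w);print("case",np.degrees(thc),oc,e)
print("case in board",m2(thb).T@(oc-ob),np.degrees(thc-thb))
for l in [(-.15,-.04),(.025,.085),(-.1975,-.04)]: print(l,ob+m2(thb)@l)
E
```

```text
board -76.58484382308546 [ 0.58164335 -0.21846757] [0.00237407 0.0034215  0.00387746 0.00298357]
rails in board [[-0.06414236  0.09152701]
 [ 0.02599944  0.10448554]
 [ 0.01992956 -0.17678158]]
case -66.21703155394663 [0.47775273 0.06809545] [0.00202359 0.0021533  0.00243781 0.00253512]
case in board [-0.30284718 -0.0345718 ] 10.367812269138833
(-0.15, -0.04) [ 0.50793398 -0.0818406 ]
(0.025, 0.085) [ 0.67012421 -0.22306499]
(-0.1975, -0.04) [ 0.49691373 -0.03563666]
```

```bash
cat >> h.py <<'E'
from plant import bot,optics
OB=np.array([.582,-.216]);TH=np.radians(-76.3)
def state():
    o=bot.get_obs();q=R.from_quat(o["tool_rot"]);t=np.array(o["eef_pos"])
    return o,q,t
def tb(x,y,z): return np.r_[OB+m2(TH)@[x,y],z]
def go(x,y,z,tilt=30,yaw=0,tip=.013,side="x"):
    """tip point (tip m behind TCP) to board x,y, world z; tilt deg; side: pushing direction is board x or y"""
    o,q,t=state()
    h=TH+np.radians(yaw)
    if side=="y": h+=np.pi/2
    f=np.array([np.cos(h),np.sin(h),0]);l=np.array([-f[1],f[0],0])
    if side=="y" : pass
    tx=-f;tz=np.array([0,0,-1.]);ty=np.cross(tz,tx)
    Q=R.from_matrix(np.c_[tx,ty,tz])*R.from_rotvec([0,-np.radians(tilt),0])
    T=tb(x,y,z)+Q.as_matrix()[:,2]*tip
    s=q.inv().apply(T-t);w=(q.inv()*Q).as_rotvec()
    print("shift/400",np.round(s/.4,4),"turn/2",np.round(w/2,4),"mm",np.round(np.linalg.norm(s)*1e3,1),"deg",np.round(np.degrees(np.linalg.norm(w)),1))
    return T,Q
def where(tip=.013):
    o,q,t=state();P=t-q.as_matrix()[:,2]*tip
    b=m2(TH).T@(P[:2]-OB);z=q.as_matrix()
    print("t",round(float(o["clock"]),2),"tip board",np.round(b*1e3,1),"z",round(P[2]*1e3,1),"F board",np.round(np.r_[m2(TH).T@np.array(o["wrist_force"])[:2],o["wrist_force"][2]],1),"toolx yaw",np.round(np.degrees(np.arctan2(z[1,0],z[0,0])-TH)-180,1),"tilt",round(float(np.degrees(np.arccos(-z[2,2]))),1),"grip",round(float(o["grip_width"]),2))
E
python3 -c "
from h import *
where();go(-.43,-.035,.2)"
```

```text
t 1.1 tip board [-907.5 -236.3] z 244.3 F board [-0.4  0.8 -0.2] toolx yaw 63.6 tilt 0.0 grip 1.0
shift/400 [-0.9888 -0.8598  0.1063] turn/2 [ 0.1451 -0.2341  0.5417] mm 525.9 deg 69.6
```

```bash
python3 -m pendant '[[[-0.12,-0.1,0.01],[0.02,-0.03,0.07],1],[[-0.22,-0.2,0.02],[0.04,-0.06,0.13],1],[[-0.3,-0.27,0.03],[0.05,-0.085,0.19],1],[[-0.38,-0.34,0.04],[0.065,-0.11,0.25],1],[[-0.46,-0.41,0.05],[0.08,-0.135,0.3],1],[[-0.54,-0.48,0.06],[0.1,-0.155,0.36],1],[[-0.62,-0.55,0.07],[0.11,-0.18,0.42],1],[[-0.7,-0.62,0.08],[0.125,-0.2,0.48],1]]'
python3 -c "
from h import *
where();go(-.43,-.035,.2)"
```

```text
clock: 1.77
eef_pos: [0.3318, 0.339, 0.2034]
tool_rot: [0.525, 0.824, -0.132, 0.168]
wrist_force: [1.3, -0.5, 0.1]
grip_width: 1.003
finger_force: 0.0
t 1.77 tip board [-603.8 -112.2] z 215.2 F board [0.8 1.1 0.1] toolx yaw 11.8 tilt 24.6 grip 1.0
shift/400 [-0.41    0.1082  0.2226] turn/2 [ 0.0248 -0.0455  0.0927] mm 191.6 deg 12.2
```

```bash
python3 -m pendant '[[[-0.08,0.02,0.04],[0.01,-0.02,0.04],1],[[-0.16,0.04,0.09],[0.02,-0.04,0.08],1],[[-0.24,0.06,0.13],[0.025,-0.0455,0.0927],1],[[-0.33,0.085,0.18],[0.025,-0.0455,0.0927],1],[[-0.41,0.108,0.2226],[0.025,-0.0455,0.0927],1],[[-0.41,0.108,0.2226],[0.025,-0.0455,0.0927],1]]'
python3 -c "
from h import *
where();go(-.40,-.035,.045)"
```

```text
clock: 2.27
eef_pos: [0.4513, 0.1807, 0.1892]
tool_rot: [0.599, 0.757, -0.162, 0.204]
wrist_force: [-0.4, -0.7, -0.5]
grip_width: 1.003
finger_force: 0.0
t 2.27 tip board [-423.  -33.] z 200.4 F board [ 0.6 -0.5 -0.5] toolx yaw -0.3 tilt 30.2 grip 1.0
shift/400 [ 0.1461 -0.0043  0.3647] turn/2 [-0.0018  0.0019 -0.0026] mm 157.1 deg 0.4
```

```bash
python3 -m pendant '[[[0.03,0,0.09],[0,0,0],1],[[0.07,0,0.18],[0,0,0],1],[[0.11,-0.002,0.27],[0,0,0],1],[[0.146,-0.004,0.365],[0,0,0],1],[[0.146,-0.004,0.365],[0,0,0],1]]'
python3 -c "
from h import *
where();go(-.34,-.035,.045)"
```

```text
clock: 2.68
eef_pos: [0.4481, 0.1644, 0.0267]
tool_rot: [0.594, 0.761, -0.165, 0.202]
wrist_force: [-1.5, -0.8, 0.8]
grip_width: 1.0
finger_force: 0.0
t 2.68 tip board [-407.8  -39.9] z 38.0 F board [ 0.5 -1.7  0.8] toolx yaw 0.6 tilt 30.2 grip 1.0
shift/400 [-0.1554  0.0117  0.07  ] turn/2 [-0.0042  0.0017  0.0045] mm 68.3 deg 0.7
```

```bash
python3 -m pendant '[[[-0.02,0.002,0.01],[-0.002,0,0],1],[[-0.04,0.004,0.018],[-0.004,0,0.004],1],[[-0.06,0.006,0.027],[-0.004,0,0.004],1],[[-0.08,0.008,0.036],[-0.004,0,0.004],1],[[-0.1,0.01,0.045],[-0.004,0,0.004],1],[[-0.12,0.011,0.054],[-0.004,0,0.004],1],[[-0.137,0.011,0.062],[-0.004,0,0.004],1],[[-0.155,0.011,0.07],[-0.004,0,0.004],1]]'
python3 -c "
from h import *
where();go(-.28,-.035,.045)
p=optics.camera('top');cv2.imwrite('pics/t2.png',cv2.resize(p['color'][130:320,290:550],None,fx=3,fy=3,interpolation=cv2.INTER_CUBIC))
p=optics.camera('scene')
for l in ('slide_case','case_mid'): print(l,[(d['score'],np.array(d['position']),m2(TH).T@(np.array(d['position'])[:2]-OB)) for d in optics.spot_point(l,p)])"
```

```text
clock: 3.35
eef_pos: [0.4725, 0.1019, 0.0397]
tool_rot: [0.597, 0.759, -0.155, 0.206]
wrist_force: [0.3, 2.1, -1.1]
grip_width: 0.999
finger_force: 0.9
t 3.35 tip board [-341.2  -31.2] z 50.9 F board [-2.   0.8 -1.1] toolx yaw -0.3 tilt 29.9 grip 1.0
shift/400 [-0.1255 -0.0101  0.089 ] turn/2 [ 0.0048 -0.0012 -0.0019] mm 61.7 deg 0.6
slide_case [(0.86, array([ 0.2495, -0.2352, -0.0017]), array([-0.06009494, -0.32758737])), (0.83, array([ 4.774e-01,  4.930e-02, -1.000e-04]), array([-0.28252525, -0.03879088])), (0.32, array([ 0.7655,  0.1129, -0.001 ]), array([-0.27608271,  0.25617533]))]
case_mid [(0.57, array([ 0.2531, -0.2318,  0.0655]), array([-0.06254559, -0.32328455]))]
```

View pics/t2.png

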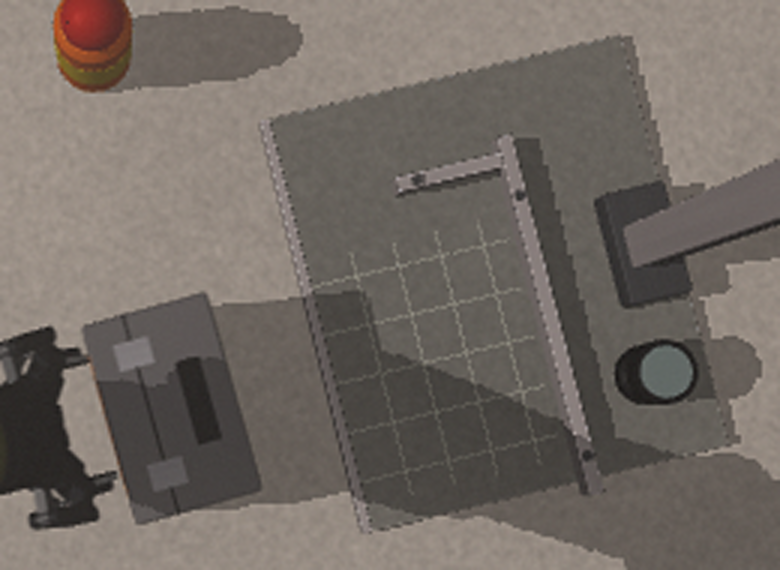

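The case is now nearly square: its top corners are at crop (84,326), (206,293), (261,488) and (138,523), and both fingers are on the lid face. I'll keep pushing.

```bash
python3 -m pendant '[[[-0.018,0,0.012],[0,0,0],1],[[-0.036,0,0.024],[0,0,0],1],[[-0.054,0,0.036],[0,0,0],1],[[-0.072,0,0.047],[0,0,0],1],[[-0.09,0,0.058],[0,0,0],1],[[-0.108,0,0.069],[0,0,0],1],[[-0.126,0,0.08],[0,0,0],1],[[-0.143,0,0.09],[0,0,0],1]]'
python3 -c "
from h import *
where();go(-.25,-.035,.045)
p=optics.camera('scene')
for l in ('slide_case','case_mid'): print(l,[(d['score'],m2(TH).T@(np.array(d['position'])[:2]-OB)) for d in optics.spot_point(l,p)])"
```

```text
clock: 4.22
eef_pos: [0.4883, 0.037, 0.0364]
tool_rot: [0.597, 0.76, -0.155, 0.206]
wrist_force: [-1.7, 5.4, 4.8]
grip_width: 1.0
finger_force: 2.8
t 4.22 tip board [-274.5  -31.2] z 47.7 F board [-5.7 -0.4  4.8] toolx yaw -0.2 tilt 29.9 grip 1.0
shift/400 [-0.0498 -0.0099  0.0362] turn/2 [ 0.0047 -0.0012 -0.0013] mm 24.9 deg 0.6
slide_case [(0.64, array([-0.06004999, -0.32698076])), (0.62, array([-0.21903484, -0.04181383]))]
case_mid [(0.61, array([-0.06427553, -0.32193648]))]
```

```bash
python3 -m pendant '[[[-0.012,0,0.008],[0,0,0],1],[[-0.024,0,0.015],[0,0,0],1],[[-0.032,0,0.02],[0,0,0],1],[[-0.032,0,0.02],[0,0,0],1]]'; python3 -c "
from h import *
where()"
python3 -m pendant '[[[-0.005,0,0.003],[0,0,0],1],[[-0.01,0,0.006],[0,0,0],1],[[-0.01,0,0.006],[0,0,0],1]]'; python3 -c "
from h import *
where()"
```

```text
clock: 4.7
eef_pos: [0.4917, 0.0223, 0.0358]
tool_rot: [0.597, 0.76, -0.155, 0.206]
wrist_force: [-0.4, 4.2, 1.0]
grip_width: 1.002
finger_force: 1.9
t 4.7 tip board [-259.4  -31.4] z 47.1 F board [-4.2  0.6  1. ] toolx yaw -0.2 tilt 29.9 grip 1.0
clock: 4.95
eef_pos: [0.4922, 0.0221, 0.035]
tool_rot: [0.596, 0.761, -0.153, 0.204]
wrist_force: [-9.6, 19.2, 9.7]
grip_width: 1.002
finger_force: 10.5
t 4.95 tip board [-259.  -31.] z 46.3 F board [-21.   -4.8   9.7] toolx yaw -0.0 tilt 29.6 grip 1.0
```

Contact with the edge is firm (21 N, no further movement). I'll back off, rise and push near the top.

```bash
python3 -m pendant '[[[0.01,0,-0.006],[0,0,0],1],[[0.035,0,-0.02],[0,0,0],1],[[0.035,0,-0.02],[0,0,0],1]]'; python3 -c "
from h import *
where();go(-.275,-.035,.118)
p=optics.camera('top');cv2.imwrite('pics/t3.png',cv2.resize(p['color'][130:320,290:550],None,fx=3,fy=3,interpolation=cv2.INTER_CUBIC))"
```

```text
clock: 5.2
eef_pos: [0.4885, 0.0346, 0.0355]
tool_rot: [0.597, 0.76, -0.156, 0.206]
wrist_force: [0.4, 0.4, 0.4]
grip_width: 1.004
finger_force: 0.0
t 5.2 tip board [-272.1  -31.6] z 46.8 F board [-0.3  0.4  0.4] toolx yaw -0.1 tilt 29.9 grip 1.0
shift/400 [-0.0824 -0.0073 -0.158 ] turn/2 [ 0.0043 -0.0009 -0.0011] mm 71.3 deg 0.5
```

View pics/t3.png

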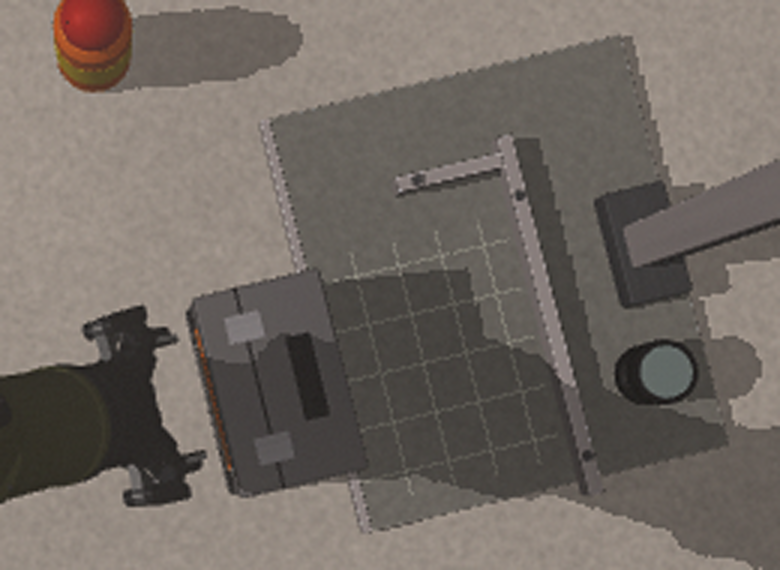

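The case stands square against the edge: its right side (320,270)–(365,470) lies parallel to the board front, and the orange label strip shows at (210,400). Next I go up and tip it.

```bash
python3 -m pendant '[[[-0.04,-0.004,-0.08],[0,0,0],1],[[-0.0824,-0.007,-0.158],[0,0,0],1],[[-0.0824,-0.007,-0.158],[0,0,0],1]]'; python3 -c "
from h import *
where();go(-.22,-.035,.130)"
python3 -m pendant '[[[-0.02,0,0.012],[0,0,0],1],[[-0.04,0,0.02],[0,0,0],1],[[-0.06,0,0.026],[0,0,0],1],[[-0.08,0,0.032],[0,0,0],1],[[-0.1,0,0.038],[0,0,0],1],[[-0.12,0,0.044],[0,0,0],1]]'; python3 -c "
from h import *
where();go(-.16,-.035,.14)
p=optics.camera('scene');cv2.imwrite('pics/s2.png',p['color'][130:350,80:380])"
```

```text
clock: 5.5
eef_pos: [0.4863, 0.0339, 0.1115]
tool_rot: [0.599, 0.758, -0.155, 0.207]
wrist_force: [0.6, -0.8, -0.5]
grip_width: 1.001
finger_force: 0.0
t 5.5 tip board [-271.9  -33.9] z 122.8 F board [ 0.9  0.4 -0.5] toolx yaw -0.5 tilt 30.0 grip 1.0
shift/400 [-0.1216 -0.0026  0.0491] turn/2 [ 0.0056 -0.0004 -0.0039] mm 52.5 deg 0.8
clock: 6.0
eef_pos: [0.4964, -0.0153, 0.1153]
tool_rot: [0.597, 0.759, -0.157, 0.206]
wrist_force: [-1.3, 3.6, 6.4]
grip_width: 0.998
finger_force: 3.0
t 6.0 tip board [-221.8  -35.7] z 126.6 F board [-3.8 -0.4  6.4] toolx yaw -0.2 tilt 30.0 grip 1.0
shift/400 [-0.1506  0.0016  0.048 ] turn/2 [ 0.0033 -0.0003 -0.0017] mm 63.2 deg 0.4
```

View pics/s2.png

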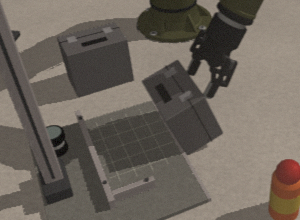

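The crop shows the case tilting forward over the edge at about (180,105), with the fingers at its top. I'll carry on.

```bash
python3 -m pendant '[[[-0.02,0,0.007],[0,0,0],1],[[-0.04,0,0.014],[0,0,0],1],[[-0.06,0,0.021],[0,0,0],1],[[-0.08,0,0.028],[0,0,0],1],[[-0.1,0,0.034],[0,0,0],1],[[-0.12,0,0.04],[0,0,0],1],[[-0.135,0,0.044],[0,0,0],1],[[-0.15,0,0.048],[0,0,0],1]]'; python3 -c "
from h import *
where();go(-.12,-.035,.145)
p=optics.camera('scene');cv2.imwrite('pics/s3.png',p['color'][130:350,80:380])"
```

```text
clock: 6.72
eef_pos: [0.511, -0.0748, 0.129]
tool_rot: [0.597, 0.759, -0.156, 0.206]
wrist_force: [0.1, -0.0, 0.2]
grip_width: 1.001
finger_force: 0.0
t 6.72 tip board [-160.5  -35.6] z 140.3 F board [0.  0.1 0.2] toolx yaw -0.3 tilt 29.9 grip 1.0
shift/400 [-0.0936  0.0014  0.0402] turn/2 [ 0.0036 -0.0005 -0.0019] mm 40.7 deg 0.5
```

View pics/s3.png

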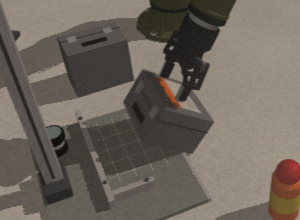

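The case is well over (about 45–50°) with its orange label turned up, and no force remains, so it is falling or nearly falling. I'll hold and check.

```bash
python3 -m pendant '[[[0,0,0],[0,0,0],1],[[0,0,0],[0,0,0],1],[[0,0,0],[0,0,0],1],[[0,0,0],[0,0,0],1]]'; python3 -c "
from h import *
where()
p=optics.camera('scene');cv2.imwrite('pics/s4.png',cv2.resize(p['color'][130:350,80:380],None,fx=2,fy=2))
for l in ('slide_case','case_mid'): print(l,[(d['score'],np.array(d['position'])[2],m2(TH).T@(np.array(d['position'])[:2]-OB)) for d in optics.spot_point(l,p)])"
```

```text
clock: 7.1
eef_pos: [0.5112, -0.0733, 0.129]
tool_rot: [0.597, 0.76, -0.156, 0.206]
wrist_force: [0.1, -0.6, -0.3]
grip_width: 1.0
finger_force: 0.0
t 7.1 tip board [-161.9  -35.1] z 140.2 F board [ 0.6 -0.  -0.3] toolx yaw -0.2 tilt 29.9 grip 1.0
slide_case [(0.8, np.float64(0.059), array([-0.18319539, -0.04046357])), (0.74, np.float64(-0.0018), array([-0.05920654, -0.32605416]))]
case_mid [(0.66, np.float64(0.007), array([ 0.09102212, -0.0986646 ])), (0.6, np.float64(0.0705), array([-0.06435091, -0.32562353])), (0.2, np.float64(-0.0023), array([-0.00799955, -0.00072606]))]
```

View pics/s4.png

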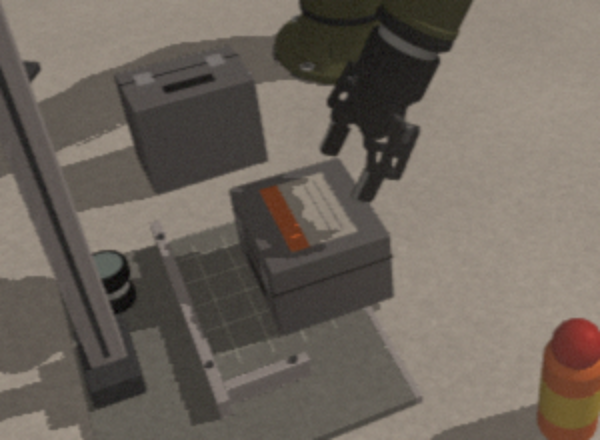

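The case lies flat on the board, label up (orange band at (285,218)), with its underside face at board x ≈ -183 mm. I'll go behind it and push to the back rail.

```bash
python3 -m pendant '[[[0.085,0,-0.05],[0,0,0],1],[[0.17,0,-0.1],[0,0,0],1],[[0.2,0,-0.02],[0,0,0],1],[[0.24,0,0.06],[0,0,0],1],[[0.27,0,0.1],[0,0,0],1],[[0.27,0,0.1],[0,0,0],1]]'; python3 -c "
from h import *
where();go(-.20,-.037,.05)"
```

```text
clock: 7.75
eef_pos: [0.4928, -0.0014, 0.0373]
tool_rot: [0.596, 0.76, -0.158, 0.205]
wrist_force: [-0.1, 0.9, -0.1]
grip_width: 1.0
finger_force: 0.0
t 7.75 tip board [-236.1  -35.9] z 48.5 F board [-0.9  0.1 -0.1] toolx yaw 0.1 tilt 30.0 grip 1.0
shift/400 [-0.0801 -0.0031  0.0419] turn/2 [ 0.0022 -0.0003  0.0005] mm 36.2 deg 0.3
```

```bash
python3 -m pendant '[[[-0.035,-0.002,0.019],[0,0,0],1],[[-0.06,-0.003,0.034],[0,0,0],1],[[-0.08,-0.003,0.045],[0,0,0],1],[[-0.1,-0.003,0.056],[0,0,0],1],[[-0.12,-0.003,0.068],[0,0,0],1],[[-0.14,-0.003,0.08],[0,0,0],1],[[-0.16,-0.003,0.09],[0,0,0],1],[[-0.18,-0.003,0.102],[0,0,0],1]]'; python3 -c "
from h import *
where()"
python3 -m pendant '[[[-0.01,0,0.006],[0,0,0],1],[[-0.02,0,0.012],[0,0,0],1],[[-0.03,0,0.018],[0,0,0],1],[[-0.038,0,0.022],[0,0,0],1],[[-0.046,0,0.027],[0,0,0],1],[[-0.05,0,0.029],[0,0,0],1],[[-0.05,0,0.029],[0,0,0],1]]'; python3 -c "
from h import *
where();go(-.115,-.037,.05)"
```

```text
clock: 8.42
eef_pos: [0.5134, -0.0831, 0.0414]
tool_rot: [0.597, 0.759, -0.155, 0.206]
wrist_force: [-1.0, 4.2, 2.7]
grip_width: 1.002
finger_force: 2.4
t 8.42 tip board [-151.9  -35.3] z 52.7 F board [-4.3  0.   2.7] toolx yaw -0.3 tilt 29.9 grip 1.0
clock: 9.0
eef_pos: [0.5184, -0.1059, 0.0411]
tool_rot: [0.598, 0.759, -0.156, 0.206]
wrist_force: [0.5, 0.9, -0.2]
grip_width: 0.997
finger_force: 0.2
t 9.0 tip board [-128.5  -35.8] z 52.3 F board [-0.8  0.7 -0.2] toolx yaw -0.3 tilt 30.0 grip 1.0
shift/400 [-0.0265 -0.0034  0.022 ] turn/2 [ 0.0039 -0.0004 -0.0021] mm 13.8 deg 0.5
```

```bash
python3 -m pendant '[[[-0.006,0,0.0035],[0,0,0],1],[[-0.012,0,0.007],[0,0,0],1],[[-0.012,0,0.007],[0,0,0],1]]'; python3 -c "
from h import *
where()"
python3 -m pendant '[[[-0.004,0,0.0025],[0,0,0],1],[[-0.008,0,0.005],[0,0,0],1],[[-0.008,0,0.005],[0,0,0],1]]'; python3 -c "
from h import *
where()"
```

```text
clock: 9.25
eef_pos: [0.5198, -0.1111, 0.041]
tool_rot: [0.597, 0.759, -0.156, 0.206]
wrist_force: [-0.2, 2.0, 0.0]
grip_width: 0.998
finger_force: 0.6
t 9.25 tip board [-123.1  -35.7] z 52.3 F board [-2.   0.3  0. ] toolx yaw -0.3 tilt 29.9 grip 1.0
clock: 9.5
eef_pos: [0.5208, -0.1145, 0.0409]
tool_rot: [0.597, 0.759, -0.156, 0.206]
wrist_force: [-0.0, 3.5, 1.4]
grip_width: 1.0
finger_force: 1.2
t 9.5 tip board [-119.6  -35.6] z 52.2 F board [-3.4  0.8  1.4] toolx yaw -0.2 tilt 29.9 grip 1.0
```

```bash
for i in 1; do python3 -m pendant '[[[-0.004,0,0.0025],[0,0,0],1],[[-0.008,0,0.005],[0,0,0],1],[[-0.008,0,0.005],[0,0,0],1]]'; done; python3 -c "
from h import *
where()"
```

```text
clock: 9.75
eef_pos: [0.5213, -0.1149, 0.04]
tool_rot: [0.597, 0.76, -0.154, 0.205]
wrist_force: [-7.7, 16.2, 8.3]
grip_width: 1.0
finger_force: 8.3
t 9.75 tip board [-119.   -35.2] z 51.3 F board [-17.6  -3.7   8.3] toolx yaw -0.1 tilt 29.7 grip 1.0
```

The case is at the back rail (17.6 N, no motion). Next I retreat upward and turn 90° to push along +y.

```bash
python3 -m pendant '[[[0.03,0,-0.018],[0,0,0],1],[[0.06,0,-0.05],[0,0,0],1],[[0.02,0,-0.13],[0,0,0],1],[[-0.03,0,-0.22],[0,0,0],1],[[-0.09,0,-0.32],[0,0,0],1],[[-0.11,0,-0.36],[0,0,0],1],[[-0.11,0,-0.36],[0,0,0],1]]'; python3 -c "
from h import *
where();go(-.045,-.175,.2,tilt=8,side='y');print(state()[0]['joint_pos'])
p=optics.camera('top');r=optics.spot_point('slide_case',p)+optics.spot_point('case_mid',p)
print([(d['score'],np.array(d['position'])[2],m2(TH).T@(np.array(d['position'])[:2]-OB)) for d in r])"
```

```text
clock: 10.33
eef_pos: [0.5139, -0.0867, 0.1924]
tool_rot: [0.599, 0.758, -0.154, 0.208]
wrist_force: [1.2, -0.2, -0.4]
grip_width: 0.999
finger_force: 0.0
t 10.33 tip board [-148.2  -35.7] z 203.7 F board [ 0.5  1.1 -0.4] toolx yaw -0.6 tilt 30.0 grip 1.0
shift/400 [-0.2061 -0.344   0.1276] turn/2 [-0.251   0.1567 -0.7495] mm 168.4 deg 92.3
[-0.47749298  0.3947655   0.33739191  2.01371907  0.57234915  0.78466405
 -0.35122562]
[(0.89, np.float64(0.0027), array([-0.06212412, -0.32071115])), (0.7, np.float64(0.0575), array([-0.11149469, -0.04147377])), (0.45, np.float64(-0.001), array([-0.26860178,  0.25435168]))]
```

```bash
python3 -m pendant '[[[-0.03,-0.05,0.02],[-0.02,0.012,-0.058],1],[[-0.06,-0.1,0.04],[-0.04,0.024,-0.116],1],[[-0.09,-0.15,0.055],[-0.058,0.036,-0.174],1],[[-0.12,-0.2,0.075],[-0.078,0.049,-0.232],1],[[-0.15,-0.25,0.09],[-0.097,0.06,-0.29],1],[[-0.18,-0.3,0.11],[-0.117,0.073,-0.348],1],[[-0.206,-0.344,0.1276],[-0.136,0.085,-0.406],1],[[-0.206,-0.344,0.1276],[-0.155,0.097,-0.464],1]]'; python3 -c "
from h import *
where();go(-.045,-.175,.2,tilt=8,side='y');print(state()[0]['joint_pos'])"
```

```text
clock: 11.15
eef_pos: [0.4029, -0.2082, 0.1809]
tool_rot: [0.273, 0.948, -0.083, 0.144]
wrist_force: [0.3, 1.3, 0.5]
grip_width: 0.998
finger_force: 0.0
t 11.15 tip board [ -53.7 -174.3] z 193.2 F board [-1.2  0.6  0.5] toolx yaw 44.9 tilt 19.1 grip 1.0
shift/400 [-0.0115 -0.0117 -0.0115] turn/2 [-0.1297  0.0709 -0.3873] mm 8.0 deg 47.5
[0.2252593  0.17182645 0.08332915 2.27502109 0.35344806 0.42420012
 1.01174927]
```

```bash
python3 -m pendant '[[[-0.005,-0.005,-0.005],[-0.02,0.011,-0.058],1],[[-0.0115,-0.0117,-0.0115],[-0.039,0.021,-0.116],1],[[-0.0115,-0.0117,-0.0115],[-0.058,0.032,-0.174],1],[[-0.0115,-0.0117,-0.0115],[-0.078,0.043,-0.232],1],[[-0.0115,-0.0117,-0.0115],[-0.097,0.053,-0.29],1],[[-0.0115,-0.0117,-0.0115],[-0.117,0.064,-0.348],1],[[-0.0115,-0.0117,-0.0115],[-0.13,0.071,-0.387],1],[[-0.0115,-0.0117,-0.0115],[-0.13,0.071,-0.387],1]]'; python3 -c "
from h import *
where();go(-.045,-.155,.064,tilt=8,side='y');print(state()[0]['joint_pos'])"
```

```text
clock: 11.82
eef_pos: [0.405, -0.2127, 0.1872]
tool_rot: [-0.121, 0.99, 0.01, 0.07]
wrist_force: [0.3, 0.1, -0.1]
grip_width: 0.999
finger_force: 0.0
t 11.82 tip board [ -45.1 -173. ] z 200.0 F board [-0.1  0.3 -0.1] toolx yaw -269.8 tilt 8.1 grip 1.0
shift/400 [ 0.0034 -0.0015  0.343 ] turn/2 [0.0016 0.0008 0.0015] mm 137.2 deg 0.3
[ 0.71853404  0.25450205 -0.26674253  2.07269118 -0.04121769  0.71752244
  2.30623334]
```

```bash
python3 -m pendant '[[[0,0,0.08],[0,0,0],1],[[0,0,0.16],[0,0,0],1],[[0.002,0,0.24],[0,0,0],1],[[0.003,0,0.3],[0,0,0],1],[[0.0034,0,0.343],[0,0,0],1],[[0.0034,0,0.343],[0,0,0],1]]'; python3 -c "
from h import *
where();go(-.045,-.09,.064,tilt=8,side='y')"
```

```text
clock: 12.32
eef_pos: [0.4213, -0.2063, 0.0484]
tool_rot: [-0.118, 0.991, 0.011, 0.068]
wrist_force: [-0.1, -0.2, -0.1]
grip_width: 1.0
finger_force: 0.0
t 12.32 tip board [ -47.4 -155.6] z 61.3 F board [ 0.2 -0.1 -0.1] toolx yaw -270.1 tilt 7.9 grip 1.0
shift/400 [-0.1634 -0.0059  0.0158] turn/2 [ 0.0024 -0.0009 -0.0008] mm 65.7 deg 0.3
```

```bash
python3 -m pendant '[[[-0.025,-0.002,0.003],[0,0,0],1],[[-0.05,-0.003,0.005],[0,0,0],1],[[-0.068,-0.004,0.007],[0,0,0],1],[[-0.086,-0.005,0.008],[0,0,0],1],[[-0.104,-0.006,0.01],[0,0,0],1],[[-0.122,-0.006,0.012],[0,0,0],1],[[-0.14,-0.006,0.014],[0,0,0],1],[[-0.158,-0.006,0.0155],[0,0,0],1]]'; python3 -c "
from h import *
where()"
python3 -m pendant '[[[-0.006,0,0.001],[0,0,0],1],[[-0.012,0,0.0015],[0,0,0],1],[[-0.018,0,0.002],[0,0,0],1],[[-0.018,0,0.002],[0,0,0],1]]'; python3 -c "
from h import *
where()"
```

```text
clock: 12.98
eef_pos: [0.4866, -0.195, 0.056]
tool_rot: [-0.119, 0.99, 0.008, 0.071]
wrist_force: [-1.8, -0.3, -2.3]
grip_width: 1.002
finger_force: 1.1
t 12.98 tip board [-43.  -89.6] z 68.9 F board [-0.1 -1.9 -2.3] toolx yaw -270.0 tilt 8.3 grip 1.0
clock: 13.32
eef_pos: [0.4931, -0.1935, 0.0562]
tool_rot: [-0.119, 0.99, 0.008, 0.071]
wrist_force: [-2.2, 0.6, 0.3]
grip_width: 1.002
finger_force: 1.3
t 13.32 tip board [-43.  -82.9] z 69.0 F board [-1.1 -2.   0.3] toolx yaw -270.0 tilt 8.2 grip 1.0
```

```bash
python3 -m pendant '[[[-0.005,0,0.0008],[0,0,0],1],[[-0.01,0,0.0015],[0,0,0],1],[[-0.01,0,0.0015],[0,0,0],1]]'; python3 -c "
from h import *
where()"
python3 -m pendant '[[[-0.004,0,0.0005],[0,0,0],1],[[-0.008,0,0.001],[0,0,0],1],[[-0.008,0,0.001],[0,0,0],1]]'; python3 -c "
from h import *
where()"
```

```text
clock: 13.57
eef_pos: [0.4969, -0.1926, 0.0561]
tool_rot: [-0.118, 0.99, 0.008, 0.071]
wrist_force: [-5.2, -0.9, 0.5]
grip_width: 1.001
finger_force: 1.8
t 13.57 tip board [-42.9 -79. ] z 69.0 F board [-0.4 -5.3  0.5] toolx yaw -270.1 tilt 8.2 grip 1.0
clock: 13.82
eef_pos: [0.5002, -0.1917, 0.0562]
tool_rot: [-0.119, 0.99, 0.008, 0.072]
wrist_force: [-3.1, 0.1, -0.3]
grip_width: 1.002
finger_force: 1.7
t 13.82 tip board [-43.  -75.6] z 69.0 F board [-0.8 -3.  -0.3] toolx yaw -270.0 tilt 8.3 grip 1.0
```

```bash
python3 -m pendant '[[[-0.004,0,0.0005],[0,0,0],1],[[-0.008,0,0.001],[0,0,0],1],[[-0.008,0,0.001],[0,0,0],1]]'; python3 -c "
from h import *
where()"
python3 -m pendant '[[[-0.003,0,0.0005],[0,0,0],1],[[-0.006,0,0.001],[0,0,0],1],[[-0.006,0,0.001],[0,0,0],1]]'; python3 -c "
from h import *
where()"
```

```text
clock: 14.07
eef_pos: [0.502, -0.1913, 0.056]
tool_rot: [-0.118, 0.99, 0.008, 0.07]
wrist_force: [-7.7, -0.6, 4.1]
grip_width: 1.001
finger_force: 4.0
t 14.07 tip board [-43.  -73.7] z 68.9 F board [-1.3 -7.6  4.1] toolx yaw -270.1 tilt 8.1 grip 1.0
clock: 14.32
eef_pos: [0.5021, -0.1912, 0.0558]
tool_rot: [-0.118, 0.991, 0.008, 0.069]
wrist_force: [-15.3, -2.8, 10.0]
grip_width: 0.999
finger_force: 7.4
t 14.32 tip board [-43.  -73.6] z 68.6 F board [ -0.9 -15.5  10. ] toolx yaw -270.1 tilt 7.9 grip 1.0
```

The case is stopped by the side rail (15.5 N, no motion). Retreat and check.

```bash
python3 -m pendant '[[[0.03,0,-0.004],[0,0,0],1],[[0.08,0,-0.01],[0,0,0],1],[[0.1,0,-0.1],[0,0,0],1],[[0.12,0,-0.2],[0,0,0],1],[[0.16,0,-0.3],[0,0,0],1],[[0.2,0,-0.38],[0,0,0],1],[[0.22,0,-0.4],[0,0,0],1],[[0.22,0,-0.4],[0,0,0],1]]'; python3 -c "
from h import *
where()
p=optics.camera('top');cv2.imwrite('pics/t5.png',cv2.resize(p['color'][160:310,370:550],None,fx=4,fy=4,interpolation=cv2.INTER_CUBIC))"
```

```text
clock: 14.98
eef_pos: [0.3989, -0.2181, 0.2046]
tool_rot: [-0.117, 0.99, 0.005, 0.074]
wrist_force: [0.6, 1.2, -1.0]
grip_width: 1.003
finger_force: 0.0
t 14.98 tip board [ -41.4 -180.3] z 217.5 F board [-1.1  0.9 -1. ] toolx yaw -270.2 tilt 8.5 grip 1.0
```

View pics/t5.png

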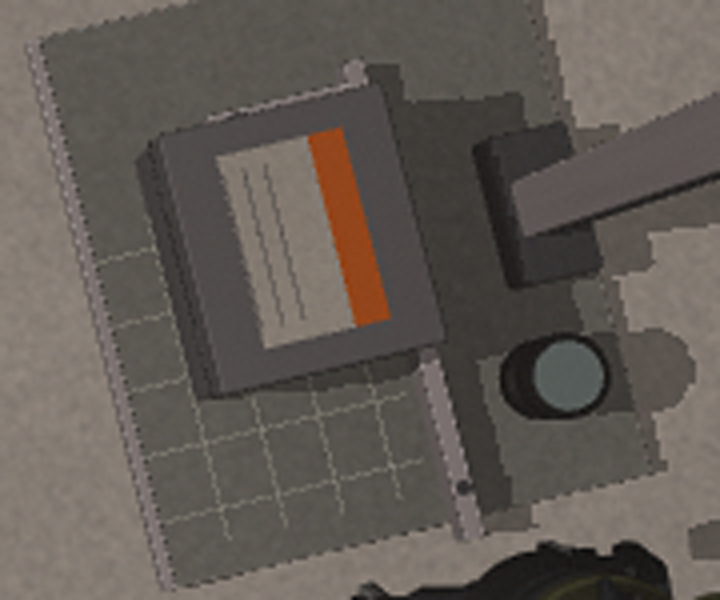

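The crop shows the case in the corner, label up and square: its top edge (160,140)–(380,85) is parallel to the side rail, and the loupe is untouched. The back rail gap is hidden by perspective, so I'll press it lightly once more toward the back rail with a finger's outer side.

```bash
python3 -c "
from h import *
go(-.2,.005,.2,tilt=8,side='y')"
```

```text
shift/400 [-0.4496  0.3967  0.105 ] turn/2 [-0.0026  0.0039 -0.0011] mm 243.5 deg 0.6
```

```bash
python3 -m pendant '[[[-0.065,0.06,0.015],[0,0,0],1],[[-0.13,0.115,0.03],[0,0,0],1],[[-0.195,0.172,0.045],[0,0,0],1],[[-0.26,0.23,0.06],[0,0,0],1],[[-0.325,0.287,0.075],[0,0,0],1],[[-0.39,0.345,0.09],[0,0,0],1],[[-0.45,0.397,0.105],[0,0,0],1],[[-0.45,0.397,0.105],[0,0,0],1]]'; python3 -c "
from h import *
where();go(-.2,.005,.06,tilt=8,side='y')"
```

```text
clock: 15.7
eef_pos: [0.544, -0.0098, 0.184]
tool_rot: [-0.123, 0.99, 0.011, 0.073]
wrist_force: [1.3, 0.3, 1.0]
grip_width: 0.994
finger_force: 0.0
t 15.7 tip board [-209.3   10.1] z 196.8 F board [0.  1.3 1. ] toolx yaw -269.5 tilt 8.4 grip 0.99
shift/400 [ 0.0629 -0.0243  0.3365] turn/2 [0.0022 0.0035 0.0041] mm 137.3 deg 0.7
```

```bash
python3 -m pendant '[[[0.015,0,0.08],[0,0,0],1],[[0.03,0,0.16],[0,0,0],1],[[0.045,0,0.24],[0,0,0],1],[[0.06,0,0.31],[0,0,0],1],[[0.063,0,0.335],[0,0,0],1],[[0.063,0,0.335],[0,0,0],1]]'; python3 -c "
from h import *
where()"
python3 -m pendant '[[[0,-0.025,0],[0,0,0],1],[[0,-0.05,0],[0,0,0],1],[[0,-0.075,0],[0,0,0],1],[[0,-0.075,0],[0,0,0],1]]'; python3 -c "
from h import *
where()"
```

```text
clock: 16.2
eef_pos: [0.5327, -0.0186, 0.0452]
tool_rot: [-0.119, 0.99, 0.009, 0.068]
wrist_force: [0.2, 0.2, -0.2]
grip_width: 1.001
finger_force: 0.0
t 16.2 tip board [-203.4   -3. ] z 58.0 F board [-0.1  0.2 -0.2] toolx yaw -270.0 tilt 7.9 grip 1.0
clock: 16.53
eef_pos: [0.5433, -0.0449, 0.0524]
tool_rot: [-0.121, 0.99, 0.01, 0.074]
wrist_force: [-7.7, 18.8, 17.5]
grip_width: 0.998
finger_force: 12.5
t 16.53 tip board [-175.4    1. ] z 65.2 F board [-20.1  -3.1  17.5] toolx yaw -269.8 tilt 8.5 grip 1.0
```

The case is firm against the back rail (20 N). Retreat clear, check and compare positions.

```bash
python3 -m pendant '[[[0,0.03,0],[0,0,0],1],[[0,0.1,0],[0,0,0],1],[[0,0.15,-0.08],[0,0,0],1],[[0,0.2,-0.18],[0,0,0],1],[[0,0.25,-0.28],[0,0,0],1],[[0,0.3,-0.35],[0,0,0],1],[[0,0.3,-0.35],[0,0,0],1]]'; python3 -c "
from h import *
where()
p=optics.camera('top');c=cv2.resize(p['color'][160:310,370:550],None,fx=4,fy=4,interpolation=cv2.INTER_CUBIC);cv2.imwrite('pics/t6.png',c)
d=np.abs(c.astype(int)-cv2.imread('pics/t5.png')).max(2);print('diff in case area',d[60:400,150:450].mean(),np.percentile(d[60:400,150:450],99))
cr=[((x+.5)/4-.5+370,(y+.5)/4-.5+160) for x,y in [(160,140),(380,85),(444,340),(215,395)]]
w=ray(p,cr,.107)[:,:2];th,o,e=fit(np.array([(-.065,.075),(.065,.075),(.065,-.075),(-.065,-.075)]),w)
b=m2(TH).T@(o-OB);print('case',b,np.degrees(th-TH),e)
for l in ('loupe','glue','tape','slide_box'): print(l,[(round(d['score'],2),np.round(d['position'],3)) for d in optics.spot_point(l,p)[:1]])"
```

```text
clock: 17.12
eef_pos: [0.4965, 0.067, 0.1961]
tool_rot: [-0.12, 0.99, 0.009, 0.078]
wrist_force: [0.9, 0.7, -0.3]
grip_width: 0.998
finger_force: 0.0
t 17.12 tip board [-295.2  -18.1] z 208.9 F board [-0.4  1.  -0.3] toolx yaw -269.8 tilt 9.0 grip 1.0
diff in case area 8.112 37.0
case [-0.04544359  0.00955207] -0.6387033849045544 [0.00397177 0.00099728 0.00260848 0.00191107]
loupe [(0.58, array([ 0.505, -0.331,  0.012]))]
glue [(0.8, array([ 0.768,  0.107, -0.005]))]
tape [(0.56, array([ 0.501, -0.07 ,  0.01 ]))]
slide_box [(0.78, array([0.678, 0.374, 0.   ]))]
```

View pics/t6.png

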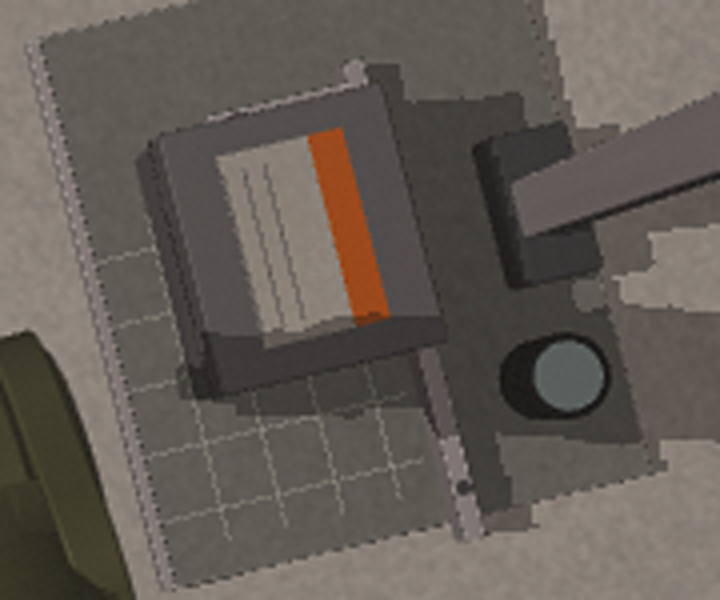

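The case looks unchanged after the second press (same corners and label edges), so it was already flush to both rails. The loupe, glue and slide box are where they were. The tape measure was out of reach throughout. Handing in.

```bash
python3 -c "
from plant import bot
print(bot.hand_in())"
```

```text
the job is handed in; nothing more can be done
None
```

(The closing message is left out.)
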